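# Lever open the storage well and stack the sample cups in it

### The job

The metal cover of the white storage well is jammed flush in its recess. Set the blade of the pry bar over the steel fulcrum rod and under the cover's front edge through the notch, lever the cover up until it pops clear of its catches, then lift it off and lay it flat on the worktop clear of the well. Stand one of the tapered sample cups on the floor of the well and nest all the others upright one inside another on top of it, leave the bar lying flat on the worktop, and do not disturb the other things.

Things in the scene. Friction and masses are not known exactly. Their poses are not given: they have to be found in the camera images.
- well: fixed white block, 103 (x) x 85 (y) x 105 high, pocket open at the top. Origin: centre of its underside; front (notch, fulcrum) faces its own -x. Rim top z 105; cover recess 87 x 69, 8 deep, on ledges 4 wide at both sides and rear (top z 97); pocket 61 wide (y), x -43.5 to 39.5, floor z 65. Front wall 8 thick (x -51.5 to -43.5) with a notch 30 wide, open at the top, bottom z 80
- well_catches (a point): middle between the two spring catches (steel balls, radius 3, at well x -25, y +-36, z 100.5), which press on the cover's side faces with some 14 N each. Once the cover's front edge is raised 9 mm (do 12 to 14 to be sure) they spring 3 mm in under it and hold it propped, tilted about 0.09 rad, loose, to be gripped by its side faces near the front
- well_floor (a point): centre of the well's pocket floor, 65 mm above the worktop; axes as well
- fulcrum_top (a point): middle of the top line of the fulcrum, a steel rod 8 dia, 54 long along the well's y, fixed 24 mm in front of the front wall; this point is at well x -75.5, y 0, z 87, that is 10 mm below the underside of the seated cover
- well_lip (a point): middle of the recess's front edge at the height of the seated cover's underside (well x -43.5, z 97); the seated cover's front edge is 1.5 mm behind it
- cover: loose flat rectangular metal plate, 84 (x) x 66 (y) x 8 thick, 0.12 kg, with a thin grey label on top; at the start seated in the well's recess, top flush with the rim, axes as the well's. Origin: centre of its underside, z up
- pry_bar: loose pry bar, 195 long, 0.16 kg: black handle 80 (x) x 18 (y) x 20 high, steel blade 16 wide (y), 5 thick (4 in the last 9 mm), running along +x from x = 40 to x = 155, its mid-plane at z 10. Origin: centre of the underside of the handle, on the worktop when it lies flat; z up
- cup_1: loose white tapered cup, open at the top, all alike, 70 high, 0.05 kg, heavy foot 35 dia, 55 dia at z 52, above that a collar 64 dia (inside 58) up to the rim. Origin: centre of its foot, z up. Nested, its collar rests on the other's rim, 18 mm higher. 2 to 4 cups are there; absent ones have no pose
- cup_2: loose white tapered cup, open at the top, all alike, 70 high, 0.05 kg, heavy foot 35 dia, 55 dia at z 52, above that a collar 64 dia (inside 58) up to the rim. Origin: centre of its foot, z up. Nested, its collar rests on the other's rim, 18 mm higher. 2 to 4 cups are there; absent ones have no pose
- cup_3: loose white tapered cup, open at the top, all alike, 70 high, 0.05 kg, heavy foot 35 dia, 55 dia at z 52, above that a collar 64 dia (inside 58) up to the rim. Origin: centre of its foot, z up. Nested, its collar rests on the other's rim, 18 mm higher. 2 to 4 cups are there; absent ones have no pose
- cup_4: loose white tapered cup, open at the top, all alike, 70 high, 0.05 kg, heavy foot 35 dia, 55 dia at z 52, above that a collar 64 dia (inside 58) up to the rim. Origin: centre of its foot, z up. Nested, its collar rests on the other's rim, 18 mm higher. 2 to 4 cups are there; absent ones have no pose
- monitor: fixed computer screen to keep clear of, 515 wide along its own y, from 32 to 423 above the worktop, its face looking to its own -x at x -53; on a flat oval foot 245 (x) x 337 (y) x 9. Origin: centre of the foot's underside
- petri: bystander, leave it alone: round closed petri dish, 60 dia x 15. Origin: centre of its underside
- oil: bystander, leave it alone: small brown bottle, 27 dia x 58. Origin: centre of its underside
- stick: bystander, leave it alone: usb stick, 55x18x8. Origin: centre of its underside

How it is judged:
On the way, in this order (a step that is already met when the one before it is completed fails the run):
1. the bar levers the cover up: the cover is tilted up by more than 0.04 rad (its front edge some 3.4 mm up) while the bar bears on both the cover and the well's fulcrum (angle between cover's own z axis and vertical above 0.04 rad and contact force between pry_bar and cover above 0.2 N and contact force between pry_bar and well above 0.2 N), for 0.1 s.
2. the cover lies flat on the worktop, let go, its centre more than 10 cm from the well's (angle between cover's own z axis and vertical below 0.1 rad and height (world z) of cover between -0.004 and 0.006 m and horizontal distance between cover and well above 0.1 m and contact force between the fingers and cover below 0.1 N), for 0.2 s.
At the end, for the whole second after the job is handed in: Cover flat on the worktop over 10 cm from the well's centre; bar flat on the worktop; every cup present upright (0.12 rad), within 25 mm of the pocket's middle: one on its floor, each other nested in a cup, concentric within 6 mm and 12 to 24 mm above it; bystanders moved under 4 cm; all at rest (angle between cover's own z axis and vertical below 0.1 rad and height (world z) of cover between -0.004 and 0.006 m and horizontal distance between cover and well above 0.1 m and height (world z) of pry_bar between -0.004 and 0.02 m and angle between pry_bar's own x axis and vertical between 1.45 and 1.69 rad and linear speed of each of pry_bar, cover, cup_1, cup_2, cup_3, cup_4 below 0.02 m/s and angle between each of cup_1, cup_2, cup_3, cup_4's own z axis and vertical below 0.12 rad and horizontal distance between each of cup_1, cup_2, cup_3, cup_4 and well_floor below 0.025 m and (z of cup_1 in the frame of well_floor between -0.004 and 0.005 m or (horizontal distance between cup_1 and cup_2 below 0.006 m and z of cup_1 in the frame of cup_2 between 0.012 and 0.024 m) or (horizontal distance between cup_1 and cup_3 below 0.006 m and z of cup_1 in the frame of cup_3 between 0.012 and 0.024 m) or (horizontal distance between cup_1 and cup_4 below 0.006 m and z of cup_1 in the frame of cup_4 between 0.012 and 0.024 m)) and (z of cup_2 in the frame of well_floor between -0.004 and 0.005 m or (horizontal distance between cup_2 and cup_1 below 0.006 m and z of cup_2 in the frame of cup_1 between 0.012 and 0.024 m) or (horizontal distance between cup_2 and cup_3 below 0.006 m and z of cup_2 in the frame of cup_3 between 0.012 and 0.024 m) or (horizontal distance between cup_2 and cup_4 below 0.006 m and z of cup_2 in the frame of cup_4 between 0.012 and 0.024 m)) and (z of cup_3 in the frame of well_floor between -0.004 and 0.005 m or (horizontal distance between cup_3 and cup_1 below 0.006 m and z of cup_3 in the frame of cup_1 between 0.012 and 0.024 m) or (horizontal distance between cup_3 and cup_2 below 0.006 m and z of cup_3 in the frame of cup_2 between 0.012 and 0.024 m) or (horizontal distance between cup_3 and cup_4 below 0.006 m and z of cup_3 in the frame of cup_4 between 0.012 and 0.024 m)) and (z of cup_4 in the frame of well_floor between -0.004 and 0.005 m or (horizontal distance between cup_4 and cup_1 below 0.006 m and z of cup_4 in the frame of cup_1 between 0.012 and 0.024 m) or (horizontal distance between cup_4 and cup_2 below 0.006 m and z of cup_4 in the frame of cup_2 between 0.012 and 0.024 m) or (horizontal distance between cup_4 and cup_3 below 0.006 m and z of cup_4 in the frame of cup_3 between 0.012 and 0.024 m))); the robot touches nothing.
It fails at once if a bystander was moved by more than 4 cm (distance of any of petri, oil, stick from where it was at the start of the episode above 0.04 m).
Of cup_1, cup_2, cup_3, cup_4 only 2 to 4 are there at a start; the rules pass over those that are not, and their reading is None.
At some moment in a run one of cup_1, cup_2, cup_3, cup_4 may be knocked a few centimetres aside while the robot is not near it.
It also fails if it takes over 210 s, if anything falls off the work surface, if the arm or the gripper's body presses on something with over 40 N, if the wrist force passes 120 N, or if a joint passes its speed limit or range.

### The arm

A 6-joint arm with a two-finger parallel gripper is mounted at the origin on a cart in front of the work surface, level with it; the furniture and walls round the work are solid. World frame = base frame: x ahead of the robot, y to its left, z up, the work surface at z = 0. Lengths are in m, angles in rad, forces in N, time in s.
With the tool pointing down it reaches from about 0.2 to 0.875 m from the base axis. Payload 3.4 kg.
Tool frame: the origin (TCP) lies between the finger pads; the fingertips stand r.nose_length ahead of it and the grasp point (between the pads) lies 11 mm behind it (r.nose_length is the distance from the TCP to the fingertips, in m); z points along the fingers, y is the line along which they close (so a half turn about z gives the same grasp; the last joint's range is limited). The gripper opens to 94 mm and grips with 3 to 60 N. Pads are 16 mm wide; open, the fingers measure 119 mm over their backs; the gripper's body (75 mm by 177 mm) begins 78 mm behind the grasp point.
Start: joints at [-1.241, 0.276, 1.505, -0, 1.361, -0.121], TCP at [0.251, -0.518, 0.213] pointing down, gripper open.
Joint ranges: [-2.89, 2.89], [-0.75, 2.08], [0.22, 2.7], [-1.18, 4.32], [0.11, 2.71], [-2.7, 2.7]. Speed limits (rad/s): [2.57, 2.57, 3.14, 3.14, 3.14, 3.14].

### API

Orientations are given as a unit quaternion [w, x, y, z].
In Python, from plant import r gives the robot as it stands. Calls block until the motion is done:
- r.move_to(position, orientation): joint-space move of the TCP to a pose.
- r.move_l(position, rot=None, vel=0.15, guard=None): straight line of the TCP; rot=None keeps the orientation; vel is the mean speed in m/s. With guard (N) it stops when the force on the tool has changed by that much, and returns True; else False.
- r.movej(angles): joint-space move.
- r.gripper_to(opening, f_grip=None): finger opening in m; f_grip is the grip in N (None keeps the last); returns when the fingers have stopped.
- r.hold(seconds).
- r.inverse_kinematics(position, orientation): joint angles nearest the present ones, or None.
- r.sense(): the state.
- r.snapshot(name): name is "side" or "top"; returns (picture, depth): 420x560x3 uint8, red, green, blue; 420x560 float32, m along the optical axis (not along the pixel's ray), 0 where there is no reading.
- r.get_calibration(name): a dict with "fx", "fy", "cx", "cy" (pixels), "position" and "orientation" of the camera in the world. Camera axes: x right, y down, z forward; pixel columns grow to the right and rows downward; lengths in m; the calibration is good to about 2 mm. A picture is of the moment at which its call begins. get_calibration takes no time and is no camera call.
A pose or a line that the arm cannot do raises r.PlanningError and nothing moves.
- r.sign_off(): hands the job in; it is judged then, once.
Trained networks look in the newest picture that a camera, given by its name, has taken for a name from the list of things; names that differ only in an ending like _2 or _b are one class to them, and where a whole thing is asked for, a point or a joint stands for the part that bears it (a point fixed in the world has none). Each returns a list of dicts, best first, with "conf" (0 to 1); they miss things now and then, are a little off and sometimes report something else, mostly with a low value. They report only what shows in the picture. A call takes as long as a camera call.
- r.spot_in(name, camera): "centre" ([column, row] in pixels, amid what is visible of it).
- r.pinpoint(name, camera): "centre" ([column, row] in pixels: a listed point, or the origin of a listed thing).
The state is a dict: "t": time; "joints": joint angles; "dq": joint speeds; "joint_efforts": joint torques, N m; "ee_pos": TCP position; "tool_rot": TCP orientation; "wrist_force": force on the tool from outside, world axes, zero at the start; "torque": the same for the moment, N m; "opening": finger opening in m; "finger_force": force on a finger pad.
Only numpy, scipy, OpenCV 4.12 (cv2) and the standard library are available. Lean on these libraries where they do the work, as an engineer would, in place of code of your own. Each camera call takes 0.05 s, during which the arm holds its last target. There are 200 camera calls.

## Working session

There is one attempt and no reset: what is moved stays moved. The work goes in short steps, each a Python script; the robot and the scene stay as the last script left them, time stands still between calls to the robot, and variables do not carry over. Pictures are saved under pics/ and viewed, at most 14 in all, crops included, and the job is handed in when it is done.

```bash
ls; mkdir -p pics
cat > h.py <<'E'
import numpy as np, cv2
from plant import r
from scipy.spatial.transform import Rotation as R
def cam(n):
    c=r.get_calibration(n); q=c["orientation"]
    return c,R.from_quat([q[1],q[2],q[3],q[0]]).as_matrix(),np.array(c["position"])
def ray_z(n,px,z):
    c,M,p=cam(n); d=M@np.array([(px[0]-c["cx"])/c["fx"],(px[1]-c["cy"])/c["fy"],1.])
    return p+d*(z-p[2])/d[2]
def cloud(n,dep):
    c,M,p=cam(n); v,u=np.indices(dep.shape)
    P=np.stack([(u-c["cx"])/c["fx"]*dep,(v-c["cy"])/c["fy"]*dep,dep],-1)@M.T+p
    P[dep==0]=np.nan
    return P
def save(name,im): cv2.imwrite("pics/"+name+".png",im[...,::-1])
E
python3 - <<'E'
from h import *
print(r.nose_length, r.sense())
for n in ("side","top"):
    im,d=r.snapshot(n); save(n+"0",im); np.save(n+"_d.npy",d); np.save(n+"_im.npy",im)
    print(n,r.get_calibration(n))
    for t in ["well_floor","well_catches","fulcrum_top","well_lip","cover","pry_bar","cup_1","monitor","petri","oil","stick"]:
        print(t,[(np.round(x["centre"],1).tolist(),round(x["conf"],2)) for x in r.pinpoint(t,n)])
E
```

```text
pics
plant.py
0.008 {'t': 0.0, 'joints': array([-1.24100665e+00,  2.76584346e-01,  1.50610125e+00,  1.55197054e-05,
        1.36066884e+00, -1.21028075e-01]), 'dq': array([ 8.69350597e-04, -3.82143678e-04, -7.44362507e-05,  1.07184734e-03,
        1.16611906e-04, -1.08532462e-03]), 'joint_efforts': array([ 2.42001959e-03, -4.04567492e+01, -2.37228405e+01,  7.02430308e-02,
        3.43528215e-02, -1.36432227e-04]), 'ee_pos': array([ 0.25034059, -0.5170515 ,  0.21262349]), 'tool_rot': array([-8.76889351e-04,  9.74702788e-01,  2.23503241e-01, -8.42350207e-05]), 'wrist_force': array([-0.38450651,  0.17551724,  0.41308001]), 'torque': array([ 0.00913497, -0.01715568,  0.00229282]), 'finger_force': 0.0, 'opening': 0.09420111768838532}
side {'fx': 430.6247859833799, 'fy': 430.6247859833799, 'cx': 275.81475362458355, 'cy': 216.03222502830937, 'position': array([0.10860736, 0.7952506 , 0.61748291]), 'orientation': array([ 0.11799989, -0.22095702,  0.84163362, -0.47844214])}
well_floor [([200.4, 235.7], 0.85)]
well_catches [([209.7, 229.6], 0.78), ([218.5, 219.5], 0.21)]
fulcrum_top [([226.8, 
[... 415 characters left out ...]
08.9, 229.0], 0.34)]
top {'fx': 473.4658785028059, 'fy': 473.4658785028059, 'cx': 274.58808375095765, 'cy': 209.50497393904735, 'position': array([0.37567078, 0.04611166, 1.48889977]), 'orientation': array([-0.03532524,  0.71221882, -0.6996923 ,  0.04389957])}
well_floor [([236.7, 174.7], 0.58)]
well_catches [([233.2, 174.2], 0.61)]
fulcrum_top []
well_lip [([231.5, 182.5], 0.82)]
cover [([235.0, 167.3], 0.67), ([230.3, 194.4], 0.66)]
pry_bar [([245.6, 245.6], 0.61)]
cup_1 [([296.0, 236.6], 0.93), ([174.4, 271.7], 0.71), ([330.2, 259.4], 0.65), ([369.8, 272.2], 0.55)]
monitor []
petri [([218.6, 263.0], 0.82)]
oil [([287.4, 151.2], 0.56), ([230.5, 184.1], 0.27)]
stick [([181.3, 204.6], 0.46)]
```

View pics/side0.png

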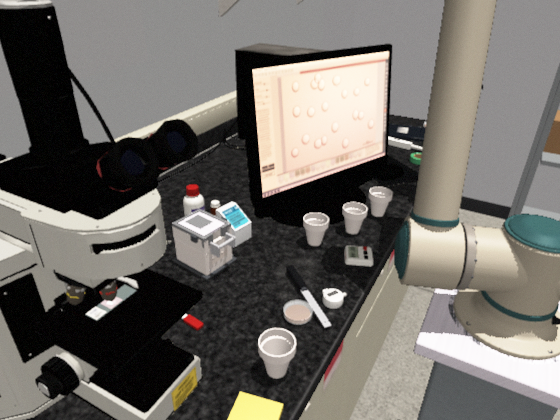

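View pics/top0.png

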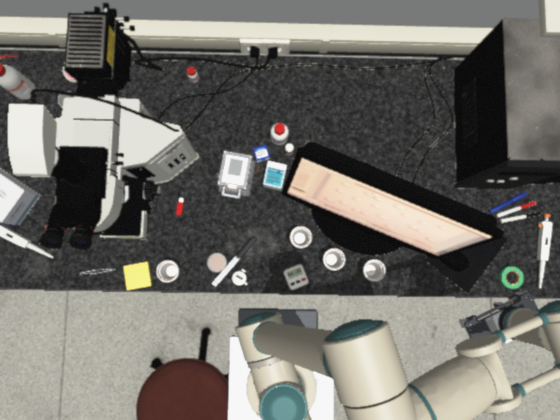

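Run:
```python
from h import *
g=dict(side=dict(well_floor=[200.4,235.7],well_catches=[209.7,229.6],fulcrum_top=[226.8,243.3],well_lip=[216.1,232.3],cover=[200.3,226],pry_bar=[296.4,281],petri=[295.7,315.3],oil=[218.8,217.3],stick=[187.8,319.9],cups=[(376.5,213.8),(279.1,370.6),(315.1,241.6),(349.1,230.3)]),
top=dict(well_floor=[236.7,174.7],well_catches=[233.2,174.2],well_lip=[231.5,182.5],cover=[235,167.3],pry_bar=[245.6,245.6],petri=[218.6,263],oil=[287.4,151.2],stick=[181.3,204.6],cups=[(296,236.6),(174.4,271.7),(330.2,259.4),(369.8,272.2)]))
zs=dict(well_floor=.065,well_catches=.1005,fulcrum_top=.087,well_lip=.097,cover=.097)
for n in g:
    for k,v in g[n].items():
        for p in (v if k=="cups" else [v]): print(n,k,ray_z(n,p,zs.get(k,0)).round(4)[:2])
```

```text
side well_floor [0.6567 0.1511]
side well_catches [0.6188 0.1627]
side fulcrum_top [0.5675 0.1719]
side well_lip [0.6035 0.1603]
side cover [0.6494 0.1569]
side pry_bar [0.4247 0.1142]
side petri [0.3776 0.211 ]
side oil [ 0.7339 -0.0236]
side stick [0.5576 0.3287]
side cups [ 0.3607 -0.2632]
side cups [0.3418 0.3465]
side cups [ 0.4533 -0.0488]
side cups [ 0.3972 -0.1425]
top well_floor [0.6407 0.1475]
top well_catches [0.6354 0.1554]
top well_lip [0.611  0.1601]
top cover [0.6571 0.1509]
top pry_bar [0.4279 0.1184]
top petri [0.3723 0.2013]
top oil [ 0.7325 -0.0085]
top stick [0.5536 0.3245]
top cups [ 0.4589 -0.0394]
top cups [0.3431 0.3377]
top cups [ 0.3894 -0.1474]
top cups [ 0.3517 -0.2716]
```

The side view shows the well at about (203,240), the bar with its black handle at (292,277) and blade to (325,322), and four cups. In the top view the well is at (235,170), its fulcrum side facing the robot, and the blade points down-left to about (213,286). Next I refine the poses with depth.

Run:
```python
from h import *
ims={}
for n in ("side","top"):
    d=np.load(n+"_d.npy"); im=np.load(n+"_im.npy"); P=cloud(n,d); x,y,z=P[...,0],P[...,1],P[...,2]
    m=(abs(x-.45)<.1)&(abs(y-.0)<.1)
    print(n,"table z",np.nanmedian(z[(abs(x-.5)<.03)&(abs(y-.05)<.03)]),np.nanstd(z[(abs(x-.5)<.03)&(abs(y-.05)<.03)]))
    t=(abs(z-.105)<.006)&(np.hypot(x-.65,y-.15)<.085)
    q=P[t][:,:2].astype(np.float32); print("well top",len(q),np.median(z[t]),cv2.minAreaRect(q*1000))
    t=(z>.007)&(z<.03)&(np.hypot(x-.42,y-.12)<.15)&(np.hypot(x-.375,y-.205)>.045)
    q=P[t]; print("bar pts",len(q)); np.save(n+"_bar.npy",q)
    # steel/black dark
    c=[(.65,.15),(.43,.12)]
    for i,(lo) in enumerate([(165,200,100,75),(255,250,110,80)] if n=="side" else [(200,135,100,75),(190,225,100,75)]):
        a,b,w,h=lo; ims[n,i]=cv2.resize(im[b:b+h,a:a+w],(400,300),interpolation=cv2.INTER_CUBIC)
save("crops",np.vstack([np.hstack([ims[n,0],ims[n,1]]) for n in ("side","top")]))
```

```text
side table z -0.0020582723857716645 0.0010866130496738245
well top 997 0.10302536658517147 ((649.3734741210938, 154.1785430908203), (100.67584991455078, 104.70310974121094), 81.74818420410156)
bar pts 816
top table z -0.0003144537770767286 0.0031996103017960615
well top 924 0.10429553519443802 ((649.384033203125, 152.31259155273438), (100.13260650634766, 104.18547821044922), 80.87115478515625)
bar pts 523
```

View pics/crops.png

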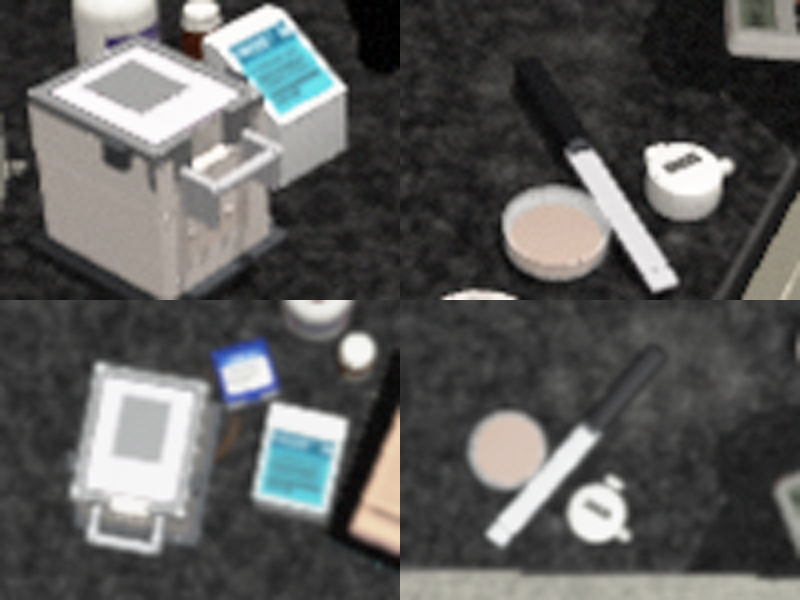

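The crops show the well with its white cover and grey label, its front rod at crop (125,525), and the blue box close to its -y side. The bar's blade passes close to the petri dish. I'll fit the exact poses now.

```bash
cat > fit.py <<'E'
from h import *
from scipy.optimize import least_squares
def white_rect(n,im,win,z):
    a,b,w,h=win; g=cv2.cvtColor(cv2.resize(im[b:b+h,a:a+w],None,fx=8,fy=8,interpolation=cv2.INTER_CUBIC),cv2.COLOR_RGB2GRAY)
    return g
E
python3 - <<'E'
from h import *
for n,(a,b,w,h),thr in (("side",(165,200,85,60),190),("top",(212,145,45,55),200)):
    im=np.load(n+"_im.npy")
    g=cv2.cvtColor(cv2.resize(im[b:b+h,a:a+w],None,fx=8,fy=8,interpolation=cv2.INTER_CUBIC),cv2.COLOR_RGB2GRAY)
    for t in (thr,thr+20):
        m=(g>t).astype(np.uint8); m=cv2.morphologyEx(m,cv2.MORPH_OPEN,np.ones((17,17),np.uint8))
        cs,_=cv2.findContours(m,cv2.RETR_EXTERNAL,cv2.CHAIN_APPROX_NONE)
        c=max(cs,key=cv2.contourArea)[:,0]
        W=np.array([ray_z(n,((u+.5)/8-.5+a,(v+.5)/8-.5+b),.105)[:2] for u,v in c])
        print(n,t,cv2.contourArea(c)/64,cv2.minAreaRect((W*1000).astype(np.float32)))
# housing extents & bar fits
for n in ("side","top"):
    P=cloud(n,np.load(n+"_d.npy")).reshape(-1,3); im=np.load(n+"_im.npy").reshape(-1,3).astype(int)
    c=np.array([.6494,.153]); a=np.radians(-8.5); Rm=np.array([[np.cos(a),np.sin(a)],[-np.sin(a),np.cos(a)]])
    l=(P[:,:2]-c)@Rm.T
    k=(abs(l[:,0])<.1)&(abs(l[:,1])<.055)&(P[:,2]>.075)
    for y0 in (-.052,-.048,.044,.048): 
        s=k&(abs(l[:,1]-y0)<.002); print(n,"y",y0,s.sum(),(np.nanmin(l[s,0]),np.nanmax(l[s,0]),np.nanmax(P[s,2])) if s.any() else "")
    s=k&(l[:,0]<-.055); print("rod pts",s.sum(),np.nanmin(l[s],0),np.nanmax(l[s],0),np.nanmedian(l[s],0),np.nanmax(P[s,2]))
    q=np.load(n+"_bar.npy")
    for it in range(4):
        m=q[:,:2].mean(0); u=np.linalg.svd(q[:,:2]-m)[2][0]; d=(q[:,:2]-m)@np.array([-u[1],u[0]])
        q=q[abs(d)<(.04,.02,.012,.011)[it]]
    u=u*np.sign(-u[0]); s=(q[:,:2]-m)@u
    print(n,"bar mean",m,"yaw",np.degrees(np.arctan2(u[1],u[0])),"ends",m+u*s.min(),m+u*s.max(),"len",np.ptp(s),"width",np.ptp(d),len(q))
E
```

```text
side 190 611.1171875 ((648.6056518554688, 154.5651092529297), (69.67887878417969, 89.56049346923828), 81.15637969970703)
side 210 370.78125 ((648.6328125, 154.5220947265625), (67.78931427001953, 87.27835083007812), 80.95500183105469)
top 200 710.4140625 ((642.6343383789062, 152.56602478027344), (71.9989013671875, 100.63473510742188), 80.89278411865234)Traceback (most recent call last):
  File "<stdin>", line 9, in <module>
  File "h.py", line 8, in ray_z
    c,M,p=cam(n); d=M@np.array([(px[0]-c["cx"])/c["fx"],(px[1]-c["cy"])/c["fy"],1.])
          ~~~^^^
  File "h.py", line 5, in cam
    c=r.get_calibration(n); q=c["orientation"]
ValueError: time passes only in moves, steps and waits
```

```bash
sed -i 's/^def cam(n):/import functools\n@functools.lru_cache\ndef cam(n):/' h.py
python3 - <<'E'
from h import *
n="top";a,b,w,h=212,145,45,55
im=np.load(n+"_im.npy")
g=cv2.cvtColor(cv2.resize(im[b:b+h,a:a+w],None,fx=8,fy=8,interpolation=cv2.INTER_CUBIC),cv2.COLOR_RGB2GRAY)
for t in (220,235):
        m=(g>t).astype(np.uint8); m=cv2.morphologyEx(m,cv2.MORPH_OPEN,np.ones((41,41),np.uint8)) if t==0 else cv2.morphologyEx(m,cv2.MORPH_OPEN,np.ones((17,17),np.uint8))
        cs,_=cv2.findContours(m,cv2.RETR_EXTERNAL,cv2.CHAIN_APPROX_NONE)
        c=max(cs,key=cv2.contourArea)[:,0]
        W=np.array([ray_z(n,((u+.5)/8-.5+a,(v+.5)/8-.5+b),.105)[:2] for u,v in c])
        print(n,t,cv2.contourArea(c)/64,cv2.minAreaRect((W*1000).astype(np.float32)))
for n in ("side","top"):
    P=cloud(n,np.load(n+"_d.npy")).reshape(-1,3)
    c=np.array([.6494,.153]); a=np.radians(-8.5); Rm=np.array([[np.cos(a),np.sin(a)],[-np.sin(a),np.cos(a)]])
    l=(P[:,:2]-c)@Rm.T
    k=(abs(l[:,0])<.1)&(abs(l[:,1])<.055)&(P[:,2]>.075)
    for y0 in (-.052,-.048,.044,.048): 
        s=k&(abs(l[:,1]-y0)<.002); print(n,"y",y0,s.sum(),(np.nanmin(l[s,0]),np.nanmax(l[s,0]),np.nanmax(P[s,2])) if s.any() else "")
    s=k&(l[:,0]<-.055); print("rod pts",s.sum(),np.nanmin(l[s],0),np.nanmax(l[s],0),np.nanmedian(l[s],0),np.nanmax(P[s,2]))
    q=np.load(n+"_bar.npy")
    for it in range(4):
        m=q[:,:2].mean(0); u=np.linalg.svd(q[:,:2]-m)[2][0]; d=(q[:,:2]-m)@np.array([-u[1],u[0]])
        q=q[abs(d)<(.04,.02,.012,.011)[it]]
    u=u*np.sign(-u[0]); s=(q[:,:2]-m)@u
    print(n,"bar mean",m,"yaw",np.degrees(np.arctan2(u[1],u[0])),"ends",m+u*s.min(),m+u*s.max(),"len",np.ptp(s),"width",np.ptp(d),len(q))
E
```

```text
top 220 655.90625 ((642.3853759765625, 152.61106872558594), (68.1239013671875, 97.80412292480469), 80.9864730834961)
top 235 355.328125 ((642.489013671875, 152.78741455078125), (65.14806365966797, 95.39151763916016), 81.0455093383789)
side y -0.052 0 
side y -0.048 3 (np.float64(-0.030940412208149255), np.float64(-0.02363075112153627), np.float64(0.10323130437405448))
side y 0.044 260 (np.float64(-0.05227429065540966), np.float64(0.05125133088624626), np.float64(0.10504737314450907))
side y 0.048 18 (np.float64(-0.033405404108157864), np.float64(-0.015408396850885407), np.float64(0.10413350099666407))
rod pts 142 [-0.08026255 -0.02505827] [-0.05556076  0.02937433] [-0.07365228  0.00687783] 0.08765222626240166
side bar mean [0.33020313 0.16956487] yaw 111.54441416222224 ends [0.34945085 0.12081253] [0.31031951 0.21992785] len 0.10656034438073919 width 0.02248299528673092 220
top y -0.052 2 (np.float64(-0.03222440987668202), np.float64(-0.030152472506124597), np.float64(0.10468002007650634))
top y -0.048 7 (np.float64(-0.0326016616119516), np.float64(-0.01914331643356071), np.float64(0.11034855266085208))
top y 0.044 8 (np.float64(-0.03273545013095261), np.float64(-0.017898154793029152), np.float64(0.10991306056875194))
top y 0.048 7 (np.float64(-0.03305266731178374), np.float64(-0.019635457972218353), np.float64(0.10731836494330027))
rod pts 74 [-0.07958911 -0.02778986] [-0.05533973  0.0260339 ] [-0.07313449  0.00025299] 0.09215838911793761
top bar mean [0.39224889 0.12612557] yaw 158.92027595689012 ends [0.54737153 0.06633179] [0.28936264 0.16578425] len 0.27651289333807 width 0.0247132180454092 186
```

Run:
```python
from h import *
for n,A,B,wd in (("side",(285,265),(323,321),7),("top",(253,238),(213,285),5)):
    P=cloud(n,np.load(n+"_d.npy")); A=np.array(A,float);B=np.array(B,float)
    v,u=np.indices(P.shape[:2]); t=B-A; L=np.hypot(*t); t/=L
    s=(u-A[0])*t[0]+(v-A[1])*t[1]; d=abs((u-A[0])*t[1]-(v-A[1])*t[0])
    k=(s>-4)&(s<L+4)&(d<wd)&(P[...,2]>.006)&(P[...,2]<.03)
    q=P[k][:,:2]; rect=cv2.minAreaRect((q*1000).astype(np.float32)); m=q.mean(0); w=np.linalg.svd(q-m)[2][0]; w*=np.sign(-w[0]); e=(q-m)@w
    print(n,k.sum(),rect,"yaw",np.degrees(np.arctan2(w[1],w[0])),"ends",m+w*e.min(),m+w*e.max(),np.ptp(e))
    h=P[k][e<e.min()+.075]; hr=h[:,:2].mean(0); print(" handle mean",h.mean(0),"blade z",np.median(P[k][e>e.min()+.1][:,2]))
# white blade by colour
for n,z,(a,b,w,h) in (("side",.0125,(290,280,40,50)),("top",.0125,(205,250,40,42))):
    im=np.load(n+"_im.npy"); g=cv2.cvtColor(im[b:b+h,a:a+w],cv2.COLOR_RGB2GRAY); g=cv2.resize(g,None,fx=6,fy=6,interpolation=cv2.INTER_CUBIC)
    cs,_=cv2.findContours((g>150).astype(np.uint8),cv2.RETR_EXTERNAL,cv2.CHAIN_APPROX_NONE)
    for c in cs:
        if cv2.contourArea(c)<900: continue
        W=np.array([ray_z(n,((p[0]+.5)/6-.5+a,(p[1]+.5)/6-.5+b),z)[:2] for p in c[:,0]])*1000
        print(n,cv2.contourArea(c)/36,cv2.minAreaRect(W.astype(np.float32)))
```

```text
side 621 ((386.40899658203125, 157.8716278076172), (29.1929931640625, 189.84979248046875), 50.029945373535156) yaw 139.8996620382864 ends [0.45722891 0.09459871] [0.31200487 0.21689017] 0.1898557922578839
 handle mean [0.42683153 0.12015303 0.01611205] blade z 0.010819473266565183
top 372 ((382.8822021484375, 151.90663146972656), (29.687705993652344, 198.81024169921875), 50.754390716552734) yaw 139.43469360245447 ends [0.45838326 0.08701175] [0.30737843 0.21628001] 0.19877812248318127
 handle mean [0.42836342 0.1124141  0.0183623 ] blade z 0.013021146279230233
side 737.4861111111111 ((365.19384765625, 202.8921661376953), (70.31303405761719, 111.69701385498047), 50.03046417236328)
side 90.84722222222223 ((342.4951477050781, 142.83950805664062), (15.533605575561523, 57.599700927734375), 22.906312942504883)
top 165.30555555555554 ((330.9005432128906, 139.18312072753906), (50.36847686767578, 40.06924057006836), 1.3823044300079346)
top 483.15277777777777 ((366.98779296875, 200.88449096679688), (76.09518432617188, 114.20020294189453), 50.12661361694336)
```

```bash
cat >> h.py <<'E'
def q_of(M):
    q=R.from_matrix(M).as_quat(); return np.array([q[3],q[0],q[1],q[2]])
def tool(yaw_x,pitch=0.):
    """tool x along yaw_x (deg), held like a bar whose +x end is pitched up by pitch (rad); y_t=-y_b, z_t=-z_b"""
    B=(R.from_euler('z',yaw_x,degrees=True)*R.from_euler('y',-pitch)).as_matrix()
    return q_of(np.stack([B[:,0],-B[:,1],-B[:,2]],1))
WELL=np.array([.649,.1537]); WY=-9.0
def w2(x,y,z):
    a=np.radians(WY); return np.array([WELL[0]+x*np.cos(a)-y*np.sin(a),WELL[1]+x*np.sin(a)+y*np.cos(a),z])
def st(msg=""):
    s=r.sense(); print(msg,"t",round(s["t"],2),"p",s["ee_pos"].round(4),"F",s["wrist_force"].round(1),"open",round(s["opening"],4),"ff",round(s["finger_force"],1),flush=True)
E
python3 - <<'E'
from h import *
P=cloud("top",np.load("top_d.npy")); 
for p in ((300,150),(288,192),(494,240),(300,180),(400,215)): print(p, P[p[1],p[0]].round(3), ray_z("top",p,.42).round(3))
S=cloud("side",np.load("side_d.npy"))
for p in ((258,190),(388,150),(320,172),(390,48)): print("side",p,S[p[1],p[0]].round(3))
q0=np.array([-1.241,.276,1.505,0,1.361,-.121])
for nm,pos,o in (("pick",[.427,.1165,.2],tool(140)),("pickd",[.427,.1165,.011],tool(140)),("ins",w2(-230,0,90)/1,None)):
    if o is None: break
    q=r.inverse_kinematics(pos,o); print(nm,None if q is None else np.round(q,2))
for x,z,p in ((-.25,.25,0),(-.25,.0905,0),(-.19,.0905,0),(-.185,.045,.4)):
    q=r.inverse_kinematics(w2(x,0,z),tool(WY,p)); print(x,z,p,None if q is None else np.round(q,2))
E
```

```text
(300, 150) [ 0.634 -0.022  0.424] [ 0.635 -0.022  0.42 ]
(288, 192) [ 0.582 -0.007  0.123] [0.537 0.004 0.42 ]
(494, 240) [ 0.459 -0.665  0.002] [ 0.436 -0.465  0.42 ]
(300, 180) [ 0.594 -0.033  0.258] [ 0.565 -0.023  0.42 ]
(400, 215) [ 0.502 -0.285  0.299] [ 0.489 -0.252  0.42 ]
side (258, 190) [0.59  0.003 0.135]
side (388, 150) [ 0.471 -0.753 -0.002]
side (320, 172) [ 0.512 -0.192  0.123]
side (390, 48) [ 0.446 -0.48   0.404]
pick [ 0.11  0.08  1.79 -0.    1.27 -0.76]
pickd [ 0.11  0.3   2.07 -0.    0.77 -0.76]
-0.25 0.25 0 [ 0.29  0.06  1.69 -0.    1.4   2.02]
-0.25 0.0905 0 [ 0.29  0.19  1.96 -0.    0.99  2.02]
-0.19 0.0905 0 [ 0.24  0.26  1.86 -0.    1.02  1.97]
-0.185 0.045 0.4 [ 0.39  0.22  2.19 -0.5   0.43  2.55]
```

```bash
cat >> h.py <<'E'
def bart(yaw,a=0.): return tool(yaw+180,-a)
def pry(a,xt,lift=0.):
    """TCP for bar pitch a, blade tip top corner at well x=xt (mm), blade on rod"""
    c,s=np.cos(a),np.sin(a); L=(xt+75.5+8.5*s)/c; sb=155-L   # rod at bar x=sb
    dx,dz=0-sb,11-3.5
    return w2((-75.5+dx*c-dz*s)/1e3,0,(83+dx*s+dz*c+lift)/1e3), 83+L*s+8.5*c
E
python3 - <<'E'
from h import *
for a in (0,.14,.3,.35,.38,.4,.42): print(a,*[x if np.isscalar(x) else x.round(4) for x in pry(a,-32)], np.round(r.inverse_kinematics(pry(a,-32)[0],bart(WY,a)),2))
r.gripper_to(.05)
r.move_l([.17,-.34,.25]); st("via")
r.move_to([.427,.1165,.15],bart(140)); st("above")
r.move_l([.427,.1165,.03],vel=.1)
g=r.move_l([.427,.1165,.011],vel=.03,guard=4); st("down %s"%g)
r.gripper_to(.0,f_grip=45); st("grip")
r.move_l([.427,.1165,.10],vel=.1); st("lifted")
im,d=r.snapshot("side"); save("lift",cv2.resize(im[180:350,180:400],(660,510)))
E
```

```text
0 [0.4643 0.183  0.0905] 91.5 [ 0.24  0.27  1.85 -0.    1.02 -1.18]
0.14 [0.4659 0.1827 0.0751] 97.71408818151987 [ 0.28  0.23  1.97 -0.08  0.82 -1.08]
0.3 [0.4714 0.1818 0.0586] 105.35351547109234 [ 0.34  0.22  2.09 -0.26  0.58 -0.88]
0.35 [0.4739 0.1814 0.0538] 107.92733108388317 [ 0.36  0.22  2.13 -0.35  0.51 -0.78]
0.38 [0.4756 0.1812 0.0511] 109.52738079572875 [ 0.37  0.22  2.15 -0.42  0.47 -0.7 ]
0.4 [0.4768 0.181  0.0493] 110.61999265636757 [ 0.37  0.22  2.17 -0.48  0.44 -0.64]
0.42 [0.478  0.1808 0.0476] 111.73496605830877 [ 0.38  0.23  2.18 -0.54  0.42 -0.57]
via t 3.5 p [ 0.1702 -0.3406  0.2498] F [-0.3  0.  -0.7] open 0.0499 ff 0.0
above t 5.67 p [0.4273 0.1161 0.15  ] F [-0.1 -0.6  0.4] open 0.05 ff 0.0
down False t 7.81 p [0.4271 0.1165 0.0109] F [-0.1  0.1 -0.1] open 0.0499 ff 0.0
grip t 8.41 p [0.4269 0.1164 0.0111] F [-0.4  0.2  1.7] open 0.0178 ff 44.9
lifted t 9.45 p [0.4264 0.1164 0.0994] F [-0.4  0.3 -1.6] open 0.0175 ff 44.9
```

View pics/lift.png

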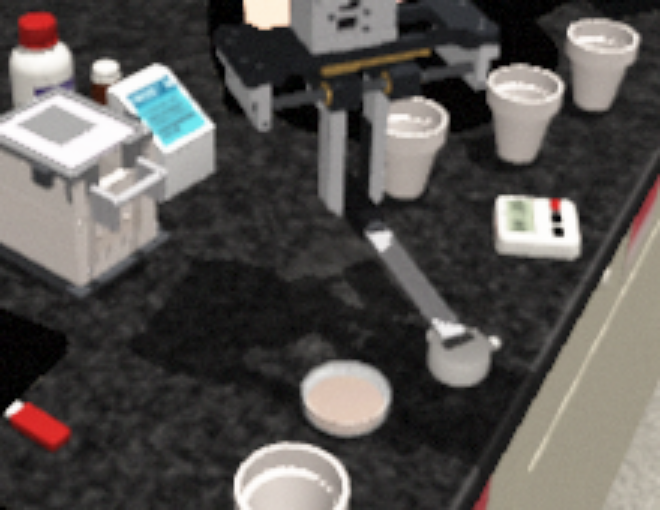

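The bar is gripped and level, with its blade running from crop (380,235) to (455,330); the petri dish has not moved. Next I turn the bar to the well and line it up.

Run:
```python
from h import *
r.move_l([.427,.1165,.2],vel=.2)
p,_=pry(0,-110)
r.move_to([p[0],p[1],.22],bart(WY)); st("turned")
r.move_l([p[0],p[1],p[2]+.002],vel=.12); st("pre")
im,d=r.snapshot("side"); np.save("pre_d.npy",d); np.save("pre_im.npy",im); im2,d2=r.snapshot("top")
save("pre",np.hstack([cv2.resize(im[190:290,170:270],(400,400),interpolation=cv2.INTER_CUBIC),cv2.resize(im2[140:240,190:290],(400,400),interpolation=cv2.INTER_CUBIC)]))
for n,dd in (("side",d),("top",d2)):
    P=cloud(n,dd).reshape(-1,3); a=np.radians(WY); Rm=np.array([[np.cos(a),np.sin(a)],[-np.sin(a),np.cos(a)]]); l=(P[:,:2]-WELL)@Rm.T
    k=(P[:,2]>.086)&(P[:,2]<.1)&(l[:,0]<-.09)&(l[:,0]>-.2)&(abs(l[:,1])<.03)
    print(n,k.sum(),"x max",l[k,0].max(),"y",np.percentile(l[k,1],[2,50,98]),"z",np.median(P[k,2]))
```

```text
turned t 13.07 p [0.3872 0.1951 0.2199] F [-0.3 -0.1 -1. ] open 0.0176 ff 44.9
pre t 14.29 p [0.3879 0.1954 0.0931] F [-0.1  0.  -2.1] open 0.0178 ff 44.9
side 241 x max -0.10961511584299156 y [-0.00388618  0.00575914  0.01235135] z 0.09241032809491101
top 155 x max -0.10970402592811901 y [-0.0063009   0.000928    0.00959076] z 0.09399552852716186
```

View pics/pre.png

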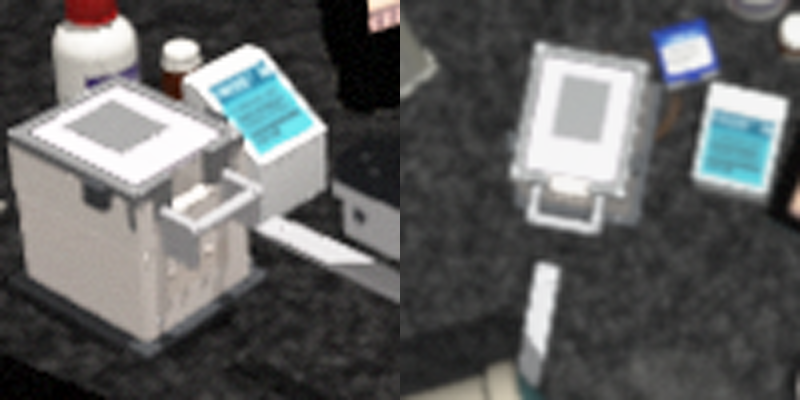

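The blade is level and 15 mm short of the rod. In the top crop the blade tip is at (547,265) and the rod spans (528,222) to (605,228), so the bar looks slightly left of centre. I'll quantify that.

Run:
```python
from h import *
im,d=r.snapshot("top"); P=cloud("top",d); a=np.radians(WY); Rm=np.array([[np.cos(a),np.sin(a)],[-np.sin(a),np.cos(a)]])
loc=lambda p,z:(Rm@(ray_z("top",p,z)[:2]-WELL)*1000).round(1)
g=cv2.cvtColor(im,cv2.COLOR_RGB2GRAY).astype(float)
for row in range(194,199): print(row,g[row,218:246].astype(int))
for row in range(204,236,6):
    w=np.clip(g[row,215:240]-90,0,None); c=(w*np.arange(215,240)).sum()/w.sum(); print("blade row",row,c.round(2),loc((c,row),.094))
for p in ((222,196),(240,197),(231.5,196.5),(222,190),(241,192)): print(p,loc(p,.087))
ims,ds=r.snapshot("side")
locs=lambda p,z:(Rm@(ray_z("side",p,z)[:2]-WELL)*1000).round(1)
# side rod ends from crop px
for p in ((168,215),(258,182),(260,222),(372,262)): q=(170+p[0]/4-.375,190+p[1]/4-.375); print("side",q,locs(q,.087 if p[1]!=262 else .094), locs(q,.094))
for n in ("top","side"): print(n,r.pinpoint("fulcrum_top",n)[:2],r.pinpoint("well_lip",n)[:2])
```

```text
194 [ 60  64  67 116 184 207 219 220 215 208 198 178 162 147 136 127 123 109
  97 130 204 216 158 114 110 121 139 129]
195 [ 67  66  67  87 131 159 189 201 208 215 219 219 219 214 209 206 200 173
 150 156 203 196 137  93  92 102 116 110]
196 [ 65  63  57  58  73  89 108 117 126 143 161 177 197 203 209 216 218 217
 212 205 208 180 118  75  70  75  76  73]
197 [ 63  54  52  54  56  53  55  57  60  73  87 100 115 122 133 149 169 191
 204 202 188 157 102  62  63  64  61  56]
198 [ 66  56  48  53  54  54  54  52  53  56  63  65  61  58  64  72  91 113
 126 127 121 106  75  57  59  61  59  57]
blade row 204 nan [nan nan]
blade row 210 225.81 [-122.1    2.1]
blade row 216 225.02 [-140.1    1.1]
blade row 222 223.94 [-158.1    1. ]
blade row 228 223.46 [-175.8   -0.9]
blade row 234 218.36 [-195.8   10.6]
(222, 196) [-82.1  21.8]
(240, 197) [-75.7 -31.6]
(231.5, 196.5) [-78.6  -6.4]
(222, 190) [-64.3  25.2]
(241, 192) [-60.3 -31.8]
side (211.625, 243.375) [-58.1  26.1] [-65.7  33. ]
side (234.125, 235.125) [-73.8 -28.2] [-81.2 -20.6]
side (234.625, 245.125) [-101.1   -0.3] [-108.1    6.9]
side (262.625, 255.125) [-177.    -2.8] [-177.    -2.8]
top [] [{'centre': [231.7, 182.6], 'conf': 0.66}, {'centre': [231.5, 195.0], 'conf': 0.42}]
side [{'centre': [224.0, 240.8], 'conf': 0.61}, {'centre': [188.0, 322.1], 'conf': 0.35}] [{'centre': [217.5, 233.0], 'conf': 0.87}]<stdin>:7: RuntimeWarning: invalid value encountered in scalar divide
```

Run:
```python
from h import *
a=np.radians(WY); Rm=np.array([[np.cos(a),np.sin(a)],[-np.sin(a),np.cos(a)]])
for n in ("side","top"):
    im,d=r.snapshot(n); P=cloud(n,d).reshape(-1,3); l=(P[:,:2]-WELL)@Rm.T*1000
    k=(P[:,2]>.085)&(P[:,2]<.102)&(l[:,0]<-105)&(l[:,0]>-185)&(abs(l[:,1])<25)
    print(n,k.sum())
    for x0 in range(-185,-105,16):
        s=k&(l[:,0]>=x0)&(l[:,0]<x0+16); print("  blade",x0+8,s.sum(),"y lo/hi",np.percentile(l[s,1],[3,97]).round(1),"mean",l[s,1].mean().round(2))
    k=(P[:,2]>.08)&(P[:,2]<.1)&(l[:,0]<-69)&(l[:,0]>-85)&(abs(l[:,1])<45)
    print("  rod y",np.percentile(l[k,1],[1,99]).round(1),l[k].mean(0).round(1),k.sum())
    k=(P[:,2]>.1)&(P[:,2]<.112)&(abs(l[:,0])<60)&(abs(l[:,1])<60)
    for x0 in (-48,20,40):
        s=k&(abs(l[:,0]-x0)<10); print("  top at x",x0,np.percentile(l[s,1],[1,99]).round(1),l[s,1].mean().round(2))
```

```text
side 198
  blade -177 43 y lo/hi [-4.1 11.5] mean 4.52
  blade -161 42 y lo/hi [-4.7 11.9] mean 5.0
  blade -145 45 y lo/hi [-2.5 12.3] mean 5.91
  blade -129 41 y lo/hi [-3.6 12.2] mean 4.77
  blade -113 27 y lo/hi [-1.9 11.3] mean 5.52
  rod y [-26.2  27.4] [-75.8   2.8] 77
  top at x -48 [-41.5  43.5] 2.78
  top at x 20 [-40.3  43.6] 3.98
  top at x 40 [-41.   42.6] 3.11
top 138
  blade -177 29 y lo/hi [-6.2  8.4] mean 1.14
  blade -161 30 y lo/hi [-5.9  8.5] mean 1.59
  blade -145 27 y lo/hi [-5.9  8.4] mean 1.24
  blade -129 31 y lo/hi [-5.6  9.2] mean 1.65
  blade -113 21 y lo/hi [-6.   9.7] mean 2.24
  rod y [-28.6  23.7] [-74.9  -1.2] 51
  top at x -48 [-42.7  39.2] -1.3
  top at x 20 [-43.6  40.1] -1.1
  top at x 40 [-43.   39.2] -2.38
```

Bar yaw agrees with the well, but the blade sits 3.4 mm to +y of the rod and well in both cameras. I'll shift the well estimate by that amount and insert.

```bash
sed -i 's/^WELL=.*/WELL=np.array([.6485,.1503]); WY=-9.0/' h.py
python3 - <<'E'
from h import *
p,_=pry(0,-110,2); r.move_l(p,vel=.03)
p,_=pry(0,-31,2); g=r.move_l(p,vel=.05,guard=8); st("in %s"%g)
for n in ("side","top"):
    im,d=r.snapshot(n); P=cloud(n,d).reshape(-1,3); a=np.radians(WY); Rm=np.array([[np.cos(a),np.sin(a)],[-np.sin(a),np.cos(a)]]);l=(P[:,:2]-WELL)@Rm.T*1000
    k=(P[:,2]>.085)&(P[:,2]<.102)&(l[:,0]<-88)&(l[:,0]>-100)&(abs(l[:,1])<25); print(n,"blade y",l[k,1].mean().round(1),"z",np.median(P[k,2]).round(4))
    b=(190,170) if n=="side" else (140,190)
    np.save(n+"_c.npy",cv2.resize(im[b[0]:b[0]+100,b[1]:b[1]+100],(400,400),interpolation=cv2.INTER_CUBIC))
save("ins",np.hstack([np.load("side_c.npy"),np.load("top_c.npy")]))
E
```

```text
in False t 16.79 p [0.4644 0.1794 0.0925] F [-0.2  0.9 -2.3] open 0.0175 ff 44.9
side blade y 4.7 z 0.0915
top blade y -4.2 z 0.095
```

View pics/ins.png

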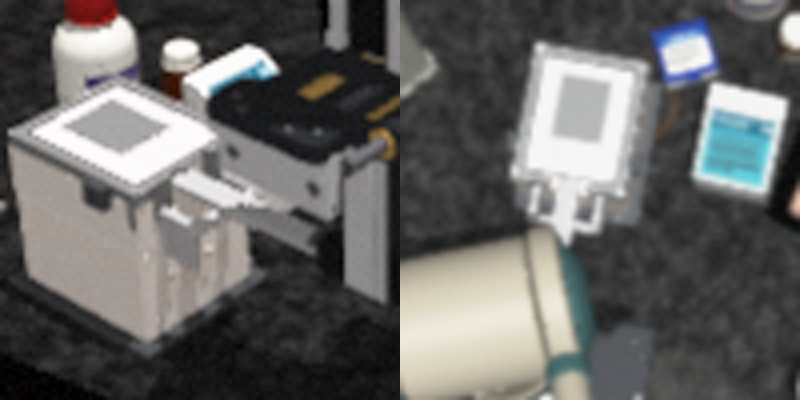

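The blade is over the rod, centred, and under the cover with no contact force. Now I lever it up.

```bash
cat >> h.py <<'E'
def covertilt():
    out=[]
    a=np.radians(WY); Rm=np.array([[np.cos(a),np.sin(a)],[-np.sin(a),np.cos(a)]])
    for n in ("side","top"):
        im,d=r.snapshot(n); P=cloud(n,d).reshape(-1,3); l=(P[:,:2]-WELL)@Rm.T
        k=(P[:,2]>.098)&(P[:,2]<.135)&(abs(l[:,0])<.036)&(abs(l[:,1])<.025)
        A=np.c_[l[k],np.ones(k.sum())]; s=np.linalg.lstsq(A,P[k,2],rcond=None)[0]; out.append((n,int(k.sum()),s.round(4).tolist()))
    return out
E
python3 - <<'E'
from h import *
print(covertilt())
for a in np.arange(.05,.381,.055):
    p,z=pry(a,-32); r.move_l(p,rot=bart(WY,a),vel=.03); st("a %.3f z %.1f"%(a,z))
r.hold(.3); print(covertilt()); st()
im,d=r.snapshot("side"); save("pry",cv2.resize(im[180:300,160:320],(640,480),interpolation=cv2.INTER_CUBIC))
E
```

```text
[('side', 368, [0.0032, 0.0014, 0.1032]), ('top', 397, [0.0039, -0.0036, 0.1047])]
a 0.050 z 93.7 t 17.39 p [0.4638 0.1796 0.0851] F [-0.2  0.8 -1.5] open 0.0177 ff 44.9
a 0.105 z 96.1 t 17.74 p [0.4647 0.1795 0.079 ] F [ 0.5  0.2 -1.2] open 0.0178 ff 44.9
a 0.160 z 98.6 t 18.09 p [0.4657 0.1793 0.073 ] F [-0.2  0.4 -1.5] open 0.0177 ff 44.9
a 0.215 z 101.2 t 18.44 p [0.4672 0.1789 0.0672] F [ 0.2 -0.5 -1.2] open 0.0175 ff 44.9
a 0.270 z 103.9 t 18.79 p [0.4696 0.1787 0.0616] F [-0.6 -0.2 -1.6] open 0.0174 ff 44.9
a 0.325 z 106.6 t 19.14 p [0.472  0.1782 0.0562] F [-0.6 -1.  -1.4] open 0.0178 ff 44.9
a 0.380 z 109.5 t 19.49 p [0.4751 0.1777 0.0512] F [-0.2 -0.2 -3.1] open 0.018 ff 44.9
[('side', 304, [-0.1531, 0.0079, 0.1105]), ('top', 396, [-0.1594, -0.0016, 0.1118])]
 t 19.89 p [0.4756 0.1779 0.0514] F [ 0.5 -1.  -2.6] open 0.0177 ff 44.9
```

View pics/pry.png

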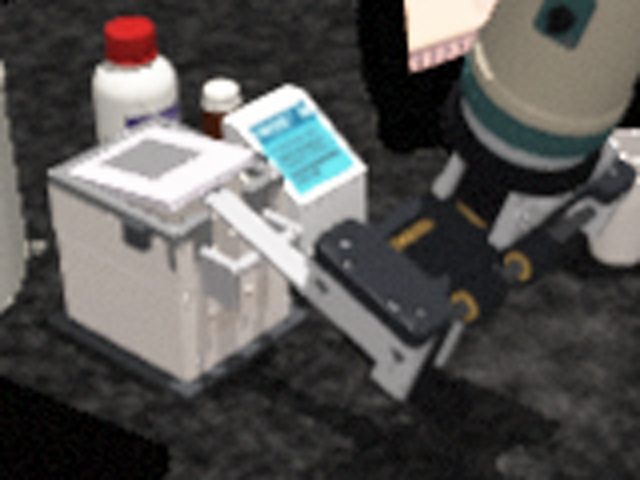

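The cover is tilted 0.156 rad (front edge up 13 mm), but the wrist force suggests the blade hovers just above the rod. I'll lower it onto the rod with the cover still on the blade.

Run:
```python
from h import *
a=.38
for lift in (-.7,-1.4,-2.1,-2.8,-3.5):
    p,z=pry(a,-32,lift); r.move_l(p,rot=bart(WY,a),vel=.02); r.hold(.15); s=r.sense(); st("lift %.1f"%lift); print(s["torque"].round(2))
    if s["wrist_force"][2]>1.5: break
r.hold(.3); st(); print(covertilt())
```

```text
lift -0.7 t 20.34 p [0.4755 0.1779 0.0507] F [-0.5 -0.  -0.4] open 0.0172 ff 44.9
[ 0.06 -0.1  -0.03]
lift -1.4 t 20.74 p [0.4756 0.178  0.05  ] F [ 0.8 -0.   2.2] open 0.0178 ff 44.9
[ 0.   -0.41 -0.06]
 t 21.04 p [0.4753 0.1779 0.0499] F [ 0.9 -0.5  1.2] open 0.0177 ff 44.9
[('side', 302, [-0.1546, 0.0092, 0.1105]), ('top', 395, [-0.152, -0.0095, 0.1119])]
```

Run:
```python
from h import *
p,z=pry(.385,-32,-2.); r.move_l(p,rot=bart(WY,.385),vel=.02); r.hold(.4); st("press")
for a in (.28,.18,.08,0.):
    p,z=pry(a,-32,1.5*(1-a/.385)-.5*a/.385); r.move_l(p,rot=bart(WY,a),vel=.04); st("a %.2f"%a)
print(covertilt())
p,z=pry(0,-125,2); r.move_l(p,rot=bart(WY,0),vel=.08); r.hold(.2); st("out"); print(covertilt())
```

```text
press t 21.79 p [0.4754 0.1778 0.0487] F [0.3 0.7 3. ] open 0.0181 ff 44.9
a 0.28 t 22.27 p [0.4691 0.178  0.0597] F [ 0.1 -0.7 -0.6] open 0.0178 ff 45.0
a 0.18 t 22.7 p [0.4654 0.1787 0.0705] F [-0.6  0.2 -1.6] open 0.0175 ff 45.0
a 0.08 t 23.14 p [0.4633 0.1792 0.0819] F [-0.1  1.  -2.5] open 0.0178 ff 45.0
a 0.00 t 23.52 p [0.463  0.1794 0.0914] F [-1.2 -0.6 -2.2] open 0.0176 ff 45.0
[('side', 331, [-0.0888, 0.0024, 0.1074]), ('top', 395, [-0.0985, -0.0167, 0.1089])]
out t 25.14 p [0.3723 0.1941 0.0925] F [-0.7  0.3 -1.9] open 0.0174 ff 45.0
[('side', 325, [-0.0941, 0.0022, 0.1074]), ('top', 393, [-0.1034, -0.0011, 0.1088])]
```

The bar bore on both cover and rod, and the cover is now propped at about 0.095 rad. Next I put the bar back and take the cover off.

Run:
```python
from h import *
p,_=pry(0,-125,2); r.move_l([p[0],p[1],.2],vel=.2)
r.move_to([.427,.1165,.2],bart(140)); r.move_l([.427,.1165,.03],vel=.12)
g=r.move_l([.427,.1165,.0115],vel=.03,guard=4); st("bar down %s"%g)
r.gripper_to(.05); r.move_l([.427,.1165,.15],vel=.2); r.gripper_to(.094)
th=.095
def grip(up=0.): return w2(-.037+.0155*np.sin(th),0,.1070+.008*np.cos(th)+up)
r.move_to(grip(.09),tool(WY,-th)); st("above cover")
g=r.move_l(grip(.015),vel=.1); g=r.move_l(grip(0),vel=.03,guard=4); st("at cover %s"%g)
ims=[]
for n,(b,a) in (("side",(190,170)),("top",(140,190))):
    im,d=r.snapshot(n); ims.append(cv2.resize(im[b-15:b+85,a:a+100],(400,400),interpolation=cv2.INTER_CUBIC))
save("cov",np.hstack(ims))
```

```text
bar down True t 31.04 p [0.4264 0.1165 0.0111] F [ 0.1 -0.6  3.6] open 0.0173 ff 45.0
above cover t 34.22 p [0.6121 0.1556 0.2043] F [-0.2 -0.9 -0. ] open 0.0938 ff 0.0
at cover False t 35.77 p [0.6134 0.1559 0.1148] F [0.6 0.4 0.1] open 0.094 ff 0.0
```

View pics/cov.png

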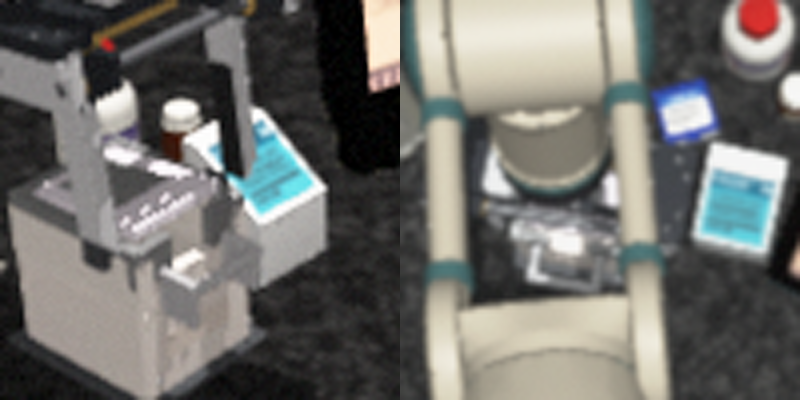

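The fingers straddle the cover near its front edge, at side crop (95,240) and (240,165). Gripping and lifting.

Run:
```python
from h import *
th=.095
def grip(up=0.): return w2(-.037+.0155*np.sin(th),0,.1070+.008*np.cos(th)+up)
r.gripper_to(.04,f_grip=35); st("grip")
if .06<r.sense()["opening"]<.07:
    r.move_l(grip(.03),vel=.04); st("lift"); r.move_l(grip(.11),vel=.1); st("lift2")
    ims=[]
    for n,(b,a) in (("side",(130,150)),("top",(140,190))):
        im,d=r.snapshot(n); ims.append(cv2.resize(im[b:b+120,a:a+120],(400,400),interpolation=cv2.INTER_CUBIC))
    save("cov2",np.hstack(ims))
```

```text
grip t 36.43 p [0.6133 0.1559 0.115 ] F [-0.3  0.8  0.1] open 0.0652 ff 35.0
lift t 37.33 p [0.6132 0.1558 0.1448] F [-0.1 -0.7 -1.3] open 0.0652 ff 35.0
lift2 t 38.28 p [0.613  0.1558 0.2242] F [-0.5  0.  -1.5] open 0.0653 ff 35.0
```

View pics/cov2.png

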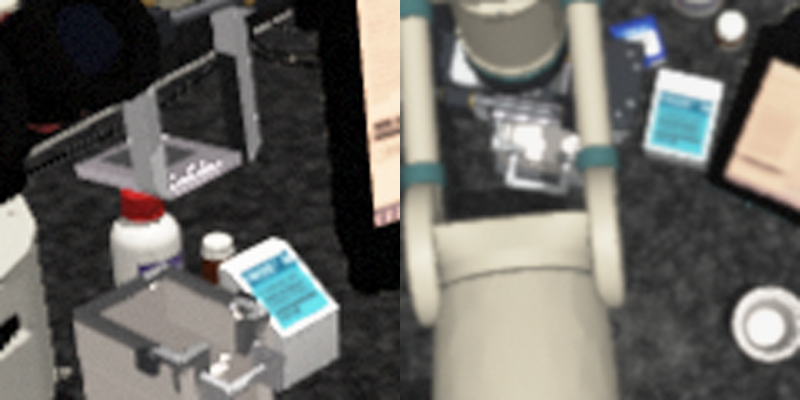

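The cover is held cleanly and the well is open. Laying it down in front of the well.

Run:
```python
from h import *
def pl(z): return w2(-.150-.037,.020,z)
r.move_to(pl(.2),tool(WY,0)); st("above")
r.move_l(pl(.03),vel=.12); g=r.move_l(pl(.0095),vel=.03,guard=4); st("down %s"%g)
r.gripper_to(.09); r.hold(.3); st("rel"); r.move_l(pl(.2),vel=.2)
q=[0.0,-.05,1.9,0,1.2,0.]
for n in ("side","top"):
    im,d=r.snapshot(n); save(n+"2",im); P=cloud(n,d)
    for t in ("cup_1","cover","pry_bar","petri","stick","oil"):
        for x in r.pinpoint(t,n): print(n,t,np.round(x["centre"],1),round(x["conf"],2),ray_z(n,x["centre"],0)[:2].round(4))
```

```text
above t 39.05 p [0.4674 0.1995 0.2004] F [ 0.7  0.1 -0.3] open 0.065 ff 35.0
down True t 41.24 p [0.4665 0.1992 0.0104] F [-0.8 -0.   2.2] open 0.0652 ff 35.0
rel t 42.13 p [0.4658 0.199  0.0102] F [ 0.3 -0.9 -0.6] open 0.0901 ff 0.0
side cup_1 [377.7 214.4] 0.74 [ 0.3567 -0.2616]
side cup_1 [315.4 241.4] 0.6 [ 0.453 -0.05 ]
side cup_1 [349.3 229.1] 0.56 [ 0.3988 -0.1484]
side cover [248.3 291.1] 0.69 [0.4995 0.1963]
side pry_bar [295.2 280.1] 0.66 [0.4284 0.1127]
side petri [297.3 314.9] 0.77 [0.3753 0.2084]
side stick [190.3 323. ] 0.56 [0.548  0.3329]
side oil [214.9 218.4] 0.64 [ 0.7397 -0.0135]
top cup_1 [331.8 258. ] 0.85 [ 0.3939 -0.1524]
top cup_1 [298.1 237.9] 0.76 [ 0.4549 -0.046 ]
top cup_1 [172.4 271.7] 0.73 [0.343  0.3439]
top cup_1 [369.8 271.1] 0.64 [ 0.3551 -0.2716]
top cover [219.1 219.5] 0.4 [0.5085 0.2038]
top pry_bar [244.8 245.9] 0.59 [0.4269 0.1209]
top petri [218.6 259.7] 0.5 [0.3825 0.2016]
top petri [298.7 237.6] 0.22 [ 0.4559 -0.0479]
top stick [232.1 177.7] 0.21 [0.6429 0.1665]
top oil [288.8 151.1] 0.59 [ 0.733 -0.013]
```

View pics/side2.png

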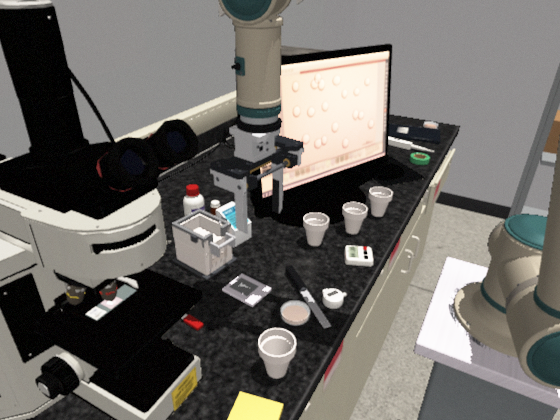

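The cover lies flat in front of the well and the bar is back in place, with the bystanders unmoved; the four cups are upright. Next I locate the cups precisely and move the first one.

```bash
cat >> h.py <<'E'
def cups(near=None):
    """cup foot centres (both cameras merged), away from the well"""
    D={}; C=[]
    for n in ("side","top"):
        im,d=r.snapshot(n); D[n]=cloud(n,d).reshape(-1,3)
        for x in r.pinpoint("cup_1",n):
            if x["conf"]>.35:
                p=ray_z(n,x["centre"],0)[:2]
                if np.hypot(*(p-WELL))>.12: C.append(p)
    G=[]
    for p in C:
        for g in G:
            if np.hypot(*(np.mean(g,0)-p))<.045: g.append(p); break
        else: G.append([p])
    out=[]
    for g in G:
        e=np.mean(g,0); fits=[]
        for n in D:
            P=D[n]; k=(P[:,2]>.06)&(P[:,2]<.08)&(np.hypot(P[:,0]-e[0],P[:,1]-e[1])<.05)
            if k.sum()>30: c,rad=cv2.minEnclosingCircle((P[k,:2]*1000).astype(np.float32)); fits.append((n,np.round(c,1),round(rad,1),int(k.sum())))
        out.append((e.round(4),len(g),fits))
    return out
E
python3 - <<'E'
from h import *
r.move_to([.42,.12,.3],tool(WY)); st()
for c in cups(): print(c)
for p,o in (([.457,-.045,.053],tool(-20)),([.396,-.15,.053],tool(-20)),([.356,-.267,.053],tool(-20)),([.343,.343,.053],tool(30)),([.343,.343,.053],tool(-60)),(w2(-.002,0,.28),tool(WY))):
    q=r.inverse_kinematics(p,o); print(p,None if q is None else np.round(q,2))
E
```

```text
t 44.53 p [0.4201 0.1203 0.2996] F [ 0.4 -0.1 -0.5] open 0.09 ff 0.0
(array([0.3428, 0.3422]), 2, [('side', array([348.5, 348.4]), 33.3, 406), ('top', array([346.9, 346. ]), 32.1, 96)])
(array([ 0.4563, -0.0452]), 2, [('side', array([456.8, -46.5]), 33.3, 179), ('top', array([454.8, -48.6]), 31.6, 71)])
(array([ 0.3929, -0.1507]), 1, [('side', array([ 393.9, -147. ]), 34.3, 169), ('top', array([ 390.8, -148.6]), 31.8, 78)])
(array([ 0.3632, -0.271 ]), 1, [('side', array([ 359.4, -267.6]), 35.0, 140), ('top', array([ 359.3, -269.1]), 32.0, 92)])
[0.457, -0.045, 0.053] [-0.25  0.26  1.98 -0.    0.9   1.67]
[0.396, -0.15, 0.053] [-0.53  0.21  2.05 -0.    0.87  1.39]
[0.356, -0.267, 0.053] [-0.8   0.24  2.01 -0.    0.89  1.12]
[0.343, 0.343, 0.053] [ 0.64  0.29  1.93 -0.    0.92  1.69]
[0.343, 0.343, 0.053] None
[0.64652462 0.15061287 0.28      ] [ 0.12  0.39  1.17 -0.    1.58  1.85]
```

```bash
cat >> h.py <<'E'
TGT=w2(-.002,0,0)[:2]
def locate(e):
    best=min(cups(),key=lambda c:np.hypot(*(c[0]-e))); print(best)
    return np.mean([f[1] for f in best[2]],0)/1000
def pick(c,yaw):
    o=tool(yaw); r.gripper_to(.094)
    r.move_to([c[0],c[1],.2],o); r.move_l([c[0],c[1],.1],vel=.15)
    g=r.move_l([c[0],c[1],.053],vel=.06,guard=4); st("down %s"%g)
    if g: return False
    r.gripper_to(.03,f_grip=15); st("grip")
    if not .058<r.sense()["opening"]<.07: return False
    return True
def place(i,h=None):
    z=.053+.065+.018*i; top=z+.085
    s=r.sense()["ee_pos"]; r.move_l([s[0],s[1],max(.2,top)],vel=.2)
    r.move_to([.45,.13,max(.25,top)],tool(WY)); r.move_to([*TGT,top],tool(WY)); st("over")
    r.move_l([*TGT,z+.02],vel=.12); g=r.move_l([*TGT,z-.002],vel=.04,guard=3); st("placed %s want z %.4f"%(g,z))
def release():
    r.gripper_to(.088); st("rel"); s=r.sense()["ee_pos"]; r.move_l([s[0],s[1],s[2]+.1],vel=.2)
    r.move_to([.42,.12,.32],tool(WY))
E
python3 - <<'E'
from h import *
c=locate(np.array([.456,-.047])); print(c)
if pick(c,-20): place(0)
E
```

```text
(array([ 0.4523, -0.0452]), 1, [('side', array([455.5, -46.2]), 35.4, 182), ('top', array([455.1, -48.8]), 31.8, 74)])
[ 0.4553 -0.0475]
down False t 47.8 p [ 0.4556 -0.0476  0.0531] F [ 0.5 -0.6  0. ] open 0.0936 ff 0.0
grip t 48.37 p [ 0.4554 -0.0476  0.0532] F [0.1 0.3 0.9] open 0.0656 ff 15.0
over t 50.86 p [0.6455 0.1495 0.2028] F [-0.4  0.1  0.4] open 0.0654 ff 15.0
placed True want z 0.1180 t 52.05 p [0.646  0.1501 0.1177] F [ 0.1 -0.9  2.6] open 0.0648 ff 15.0
```

Run:
```python
from h import *
release()
def stack():
    for n in ("side","top"):
        im,d=r.snapshot(n); P=cloud(n,d).reshape(-1,3); k=(P[:,2]>.112)&(P[:,2]<.25)&(np.hypot(P[:,0]-TGT[0],P[:,1]-TGT[1])<.05)
        z=np.percentile(P[k,2],97); k&=P[:,2]>z-.012; c,rad=cv2.minEnclosingCircle((P[k,:2]*1000).astype(np.float32)); print("stack",n,np.round(c,1),round(rad,1),"top z",z.round(4),"tgt",TGT.round(4))
stack()
c=locate(np.array([.393,-.148])); print(c)
if pick(c,-20): place(1); release(); stack()
```

```text
rel t 52.62 p [0.6458 0.1505 0.1176] F [ 0.1 -0.1 -0.1] open 0.0881 ff 0.0
stack side [645.8 150.9] 33.7 top z 0.1338 tgt [0.6465 0.1506]
stack top [646.2 149.8] 32.4 top z 0.1382 tgt [0.6465 0.1506]
(array([ 0.3947, -0.1451]), 2, [('side', array([ 390. , -147.5]), 34.6, 170), ('top', array([ 390.6, -148.7]), 32.1, 83)])
[ 0.3903 -0.1481]
down False t 57.77 p [ 0.3906 -0.1482  0.0532] F [ 0.1 -0.2 -0.1] open 0.0942 ff 0.0
grip t 58.34 p [ 0.3904 -0.1482  0.0531] F [-0.1  0.1  0.1] open 0.0647 ff 15.0
over t 61.25 p [0.6455 0.1496 0.2209] F [-0.5 -0.1 -0.7] open 0.0652 ff 15.0
placed True want z 0.1360 t 62.36 p [0.6471 0.1491 0.1425] F [-0.1 -1.4  4.3] open 0.0653 ff 16.8
rel t 62.92 p [0.6464 0.1503 0.1418] F [ 0.2  0.1 -0.8] open 0.0882 ff 0.0
stack side [648.9 153.3] 34.7 top z 0.1516 tgt [0.6465 0.1506]
stack top [646.6 150.2] 32.0 top z 0.1558 tgt [0.6465 0.1506]
```

The second cup dropped 6 mm into its nest; the stack rose 18 mm, as it should. On to the remaining two.

```bash
cat >> h.py <<'E'
def stack():
    for n in ("side","top"):
        im,d=r.snapshot(n); P=cloud(n,d).reshape(-1,3); k=(P[:,2]>.112)&(P[:,2]<.25)&(np.hypot(P[:,0]-TGT[0],P[:,1]-TGT[1])<.05)
        z=np.percentile(P[k,2],97); k&=P[:,2]>z-.012; c,rad=cv2.minEnclosingCircle((P[k,:2]*1000).astype(np.float32)); print("stack",n,np.round(c,1),round(rad,1),"top z",z.round(4),"tgt",TGT.round(4))
E
python3 - <<'E'
from h import *
c=locate(np.array([.359,-.268])); print(c)
if pick(c,-20): place(2); release(); stack()
E
```

```text
(array([ 0.3585, -0.2722]), 2, [('side', array([ 360.2, -266.2]), 34.0, 134), ('top', array([ 359.3, -269.2]), 32.3, 93)])
[ 0.35975 -0.2677 ]
down False t 68.44 p [ 0.3599 -0.2679  0.0531] F [-0.1 -0.8 -0.1] open 0.094 ff 0.0
grip t 69.02 p [ 0.3598 -0.2679  0.0531] F [-0.3 -0.4  0.6] open 0.064 ff 15.0
over t 72.42 p [0.6455 0.1498 0.2387] F [-0.5  0.4 -0.3] open 0.064 ff 15.0
placed True want z 0.1540 t 73.53 p [0.6471 0.1493 0.1607] F [-0.3 -0.3  4.6] open 0.0636 ff 17.0
rel t 74.1 p [0.6464 0.1504 0.1597] F [ 0.2  0.7 -0.2] open 0.0882 ff 0.0
stack side [647.3 152.6] 33.7 top z 0.1693 tgt [0.6465 0.1506]
stack top [647.2 150.6] 32.1 top z 0.1727 tgt [0.6465 0.1506]
```

Run:
```python
from h import *
c=locate(np.array([.347,.346])); print(c)
if np.hypot(*(c-[.347,.346]))<.08 and pick(c,30):
    place(3); release(); stack()
    r.move_to([.25,-.25,.3],tool(-40)); print(cups())
    im,d=r.snapshot("side"); im2,_=r.snapshot("top"); save("end",np.hstack([cv2.resize(im[150:400,150:400],(400,400)),cv2.resize(im2[130:290,150:310],(400,400))]))
```

```text
(array([0.3347, 0.3402]), 1, [('side', array([347.5, 348.1]), 33.3, 406), ('top', array([346.9, 345.9]), 32.6, 96)])
[0.3472 0.347 ]
down False t 79.12 p [0.3474 0.3472 0.0531] F [ 0.1 -0.5  0.1] open 0.0937 ff 0.0
grip t 79.68 p [0.3473 0.347  0.0532] F [ 0.3 -0.3  1.2] open 0.0651 ff 15.0
over t 82.61 p [0.6451 0.1516 0.2567] F [-0.4 -0.1 -0.1] open 0.0654 ff 15.0
placed True want z 0.1720 t 83.8 p [0.6467 0.151  0.1718] F [ 0.5 -0.2  2.2] open 0.0653 ff 15.0
rel t 84.36 p [0.646  0.1507 0.1716] F [-0.2  0.1  0.1] open 0.0878 ff 0.0
stack side [646.6 153.4] 33.7 top z 0.1871 tgt [0.6465 0.1506]
stack top [646.5 150.9] 32.5 top z 0.1904 tgt [0.6465 0.1506]
[(array([0.7635, 0.0132]), 2, [('top', array([764.6,   8.2]), 46.6, 145)]), (array([0.7319, 0.0524]), 1, [('top', array([730.9,  46.1]), 48.8, 73)])]
```

View pics/end.png

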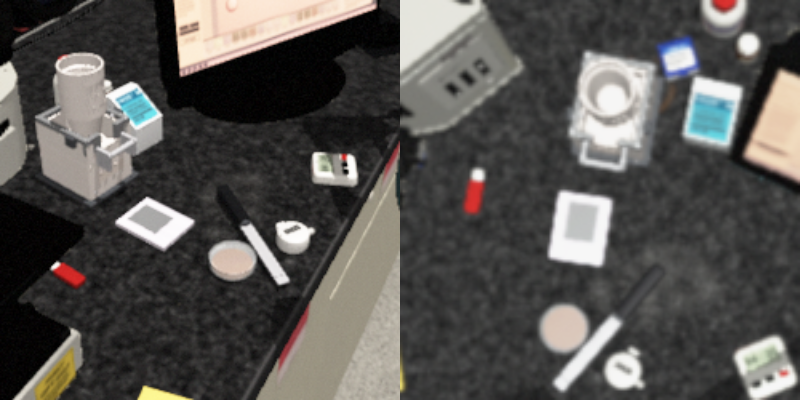

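The stack of four cups stands upright in the well at side crop (80,95). The cover is flat at (155,222), the bar is flat at (250,235), the bystanders have not moved and no cups remain outside. Handing in.

Run:
```python
from h import *
r.hold(.5); st(); print(r.sign_off())
```

```text
t 88.34 p [ 0.25 -0.25  0.3 ] F [0.5 0.5 0.3] open 0.0881 ff 0.0
the job is handed in; nothing more can be done
None
```

The job is handed in at 88 s of the 210 s allowed. The cover was levered off and lies flat in front of the well, the bar lies flat, and all four cups are nested upright in the well; no verdict came back.

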